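Bent key blanks through the sprung flap of the scrap box

ROBOT

A 6-joint arm with a two-finger parallel gripper is mounted at the origin on a cart in front of the work surface, level with it; the furniture and walls round the work are solid. World frame = base frame: x ahead of the robot, y to its left, z up, the work surface at z = 0. Lengths are in mm, angles in rad, forces in N, time in s.
With the tool pointing down it reaches from about 325 to 925 mm from the base axis. Payload 3.1 kg.
Tool frame: the origin (TCP) lies between the finger pads; the fingertips stand 22 mm ahead of it and the grasp point (between the pads) lies 3 mm ahead of it; x points along the fingers, z is the direction in which the jaws open and shut, and the axes are right-handed (so a half turn about x gives the same grasp; the last joint's range is limited). The gripper opens to 85 mm and grips with 20 to 120 N. Pads are 22 mm wide; open, the fingers measure 114 mm over their backs; the gripper's body (76 mm by 85 mm) begins 54 mm behind the grasp point. The pads swing forward as they close: fully open they stand 13 mm farther back than shut.
Start: joints at [-1.435, 0.217, 1.613, -0, 1.311, -0.112], TCP at [153.316, -605.916, 253.3] pointing down, gripper open.
Joint ranges: [-2.75, 2.75], [-0.78, 2.1], [0.31, 2.55], [-1.13, 4.27], [0.13, 2.63], [-2.58, 2.58]. Speed limits (rad/s): [2.79, 2.79, 3.14, 3.14, 3.14, 3.14].

INTERFACE

Orientations are given as a rotation vector (axis times angle).
In Python, from rig import observe, camera, calibration, finish_job gives the robot as it stands.
- The arm moves only by the tool step_arm, never from a script. Its argument "increments" is a list of rows, each a list of 2 entries, a list of its own where there are three numbers: the shift along the tool's x, y, z in cm, then the turn about the tool's x in degrees. In form: [[[dx, dy, dz], spin], ...]. A call has 1 to 12 rows; each row is the pose to reach, as a shift and turn from the pose commanded when the call began, along the tool's axes at that moment; what a row does not reach only later rows make up. A row lasts 1/12 s, in which the tool goes at most 41.7 mm and 7.16 degrees, less where a joint would pass 70% of its speed; a pose out of reach is approached as far as the arm can. A call with a gripper value outside its range is refused whole. "claw" is the opening, from 0 (shut) to 1 (fully open), set as the call begins (left out, the last holds). The fingers move at their own pace and stop on an object; "grip_force" is the grip in N (left out, the last holds). Time passes only in rows, so rows that repeat a pose let the fingers close. It gives the time, the measured TCP pose, the force and the opening at its end, in the units of the state.
- observe(): the state, without advancing time (a new reading comes with each control period).
- camera(name): name is "side" or "top"; returns (picture, depth): 480x640x3 uint8, red, green, blue; 480x640 float32, mm along the optical axis (not along the pixel's ray), 0 where there is no reading.
- calibration(name): a dict with "K" (3x3 intrinsics, pixels), "k1" (the pictures are not rectified: a ray, as slopes to the right and down, at radius r is drawn at 1 + k1 r^2 times it, then the intrinsics apply), "world_from_camera" (4x4, takes a point from camera to world coordinates). Camera axes: x right, y up, looking along -z (the intrinsics and any distortion apply to the point x, -y, -z); pixel columns grow to the right and rows downward; lengths in mm; the calibration is good to about 2 mm. A picture is of the moment at which its call begins. calibration takes no time and is no camera call.
- finish_job(): hands the job in, once; it reports no verdict.
The state is a dict: "t": time; "qpos": joint angles; "dq": joint speeds; "effort": joint torques, N m; "tool_pos": TCP position; "ee_rot": TCP orientation; "force": force on the tool from outside, world axes, zero at the start; "torque": the same for the moment, N m; "grip_width": finger opening in mm.
Only numpy, scipy, OpenCV 4.12 (cv2) and the standard library are available. Lean on these libraries where they do the work, as an engineer would, in place of code of your own. Each camera call takes 0.05 s, during which the arm holds its last target.

TASK

Four short pieces of square key steel lie on the bench, two straight and two bent: the bent ones are scrap. Slide the shutter of the locked scrap box fully open, push each bent piece down against the sprung flap in the slot and let go of it while the flap is held open so that it drops inside, then slide the shutter fully shut again. Leave the straight pieces, the two bottles and the pulley where they are.

Things in the scene. Friction and masses are not known exactly. Their poses are not given: they have to be found in the camera images.
- scrap_box: a fixed grey sheet-steel box with a closed top, 134 mm along its x, 244 mm along its y, 150 mm high; origin at the centre of its underside, z up; place and yaw differ each time. The top has one slot, 90 mm along x, 100 mm along y, in its -y half; a shutter slides over it between two rails (x = +-57 mm, 9 mm above the top; 99 mm clear between their lips). Inside 126 x 236 mm, 140 mm deep
- slot (a point): the centre of the slot, level with the box's top plate (x = 0, y = -55 mm, z = 150 mm of the box); axes as the box's. With a piece held along the box's y here or up to 10 mm nearer the flap's free edge, pushing the fingertips 40 to 50 mm below the top opens the flap far enough for the piece to fall clear when let go
- flap (a joint): a sprung steel flap that closes the slot from 8 mm below the top, hinged along the slot's +x edge (box x = +45 mm); its free edge at x = -42 mm swings down into the box when pushed. 0 = shut, 1.35 rad = stop. The spring's moment is 0.25 N m at the start, 0.45 N m at the stop (3 N at the free edge, some 10 to 20 N nearer the hinge): a piece laid on it does not open it; it snaps shut when let go
- shutter (a joint): a flat aluminium shutter, 106 mm (x) by 110 mm (y), lying on the box's top, 4.5 mm high. 0 = shut, covering the slot; it slides towards the box's +y to 0.112 m = fully open, slot clear. Takes about 2 N to slide and stays where it is left; stops at both ends
- shutter_tab (a point): the middle of the shutter's upright grip tab: 36 mm along the box's x, 10 mm thick along its y, from 4.5 mm to 34.5 mm above the box's top; this point is 19.5 mm above the box's top. It moves with the shutter. With the shutter shut it is 42 mm to the +y side of the slot's centre. Axes as the box's
- bent1_mid (a point): a piece of bare square key steel, 14 x 14 mm, bent in the middle by 40 degrees: two 40 mm legs, about 77 mm from end to end, 14 mm high, 0.1 kg, lying flat. Scrap. The point is the middle of the bend, half-way up (7 mm above the bench). x runs from end to end, z up; both legs lean 0.35 rad to the +y side. Can be gripped across the bend, fingers closing along y
- bent2_mid (a point): a piece of bare square key steel, 14 x 14 mm, bent in the middle by 40 degrees: two 40 mm legs, about 77 mm from end to end, 14 mm high, 0.1 kg, lying flat. Scrap. The point is the middle of the bend, half-way up (7 mm above the bench). x runs from end to end, z up; both legs lean 0.35 rad to the +y side. Can be gripped across the bend, fingers closing along y (the second)
- good1_mid (a point): a straight piece of bare square key steel, 80 x 14 x 14 mm, lying flat; the point is its centre, 7 mm above the bench, x along its length. Sound: not to be moved
- good2_mid (a point): a straight piece of bare square key steel, 80 x 14 x 14 mm, lying flat; the point is its centre, 7 mm above the bench, x along its length. Sound: not to be moved
- bent1: the same bent piece as bent1_mid; origin under the bend
- bent2: the same bent piece as bent2_mid; origin under the bend
- good1: the same straight piece as good1_mid; origin under its centre
- good2: the same straight piece as good2_mid; origin under its centre
- sealer_bottle_mid (a point): a slim red bottle with a pale nozzle, 44 mm across, 154 mm tall, standing; the point is its middle. Bystander
- polish_bottle_mid (a point): a turquoise bottle with a blue cap, 51 x 71 mm, 171 mm tall, standing; the point is its middle. Bystander
- pulley_mid (a point): a dark round pulley with a bearing in it, 91 mm across, 46 mm high, lying flat; the point is its middle. Bystander
Mind the look-alikes: they are no part of the job. What is shaped like the good2 but brown is not meant.

How it is judged (in metres and radians):
On the way, in this order (a step that is already met when the one before it is completed fails the run):
1. the shutter is slid fully open (value of joint shutter above 0.105 m), for 0.1 s.
2. one bent piece has dropped through the flap into the box (((x of bent1_mid in the frame of scrap_box between -0.064 and 0.064 m and y of bent1_mid in the frame of scrap_box between -0.119 and 0.119 m and z of bent1_mid in the frame of scrap_box between 0 and 0.085 m) or (x of bent2_mid in the frame of scrap_box between -0.064 and 0.064 m and y of bent2_mid in the frame of scrap_box between -0.119 and 0.119 m and z of bent2_mid in the frame of scrap_box between 0 and 0.085 m))), for 0.1 s.
3. both bent pieces are in the box (x of bent1_mid in the frame of scrap_box between -0.064 and 0.064 m and y of bent1_mid in the frame of scrap_box between -0.119 and 0.119 m and z of bent1_mid in the frame of scrap_box between 0 and 0.085 m and x of bent2_mid in the frame of scrap_box between -0.064 and 0.064 m and y of bent2_mid in the frame of scrap_box between -0.119 and 0.119 m and z of bent2_mid in the frame of scrap_box between 0 and 0.085 m), for 0.1 s.
At the end, for the whole second after the job is handed in: Both bent pieces lie at rest inside the scrap box (below the flap), the flap has sprung shut (under 0.06 rad) and the shutter is fully shut again (within 4 mm); straight pieces at rest (all of step 3 and value of joint shutter below 0.004 m and value of joint flap below 0.06 rad and linear speed of each of bent1, bent2, good1, good2 below 0.02 m/s); the robot touches nothing.
It fails at once if a straight piece is shifted by more than 30 mm (distance of any of good1_mid, good2_mid from where it was at the start of the episode above 0.03 m).
It fails at once if a bottle or the pulley is shifted by more than 30 mm or a bottle is tipped over (distance of any of sealer_bottle_mid, polish_bottle_mid, pulley_mid from where it was at the start of the episode above 0.03 m or angle between any of sealer_bottle_mid, polish_bottle_mid's own z axis and vertical above 0.4 rad).
It also fails if it takes over 72 s, if anything falls off the work surface, if the arm or the gripper's body presses on something with over 40 N, if the wrist force passes 120 N, or if a joint passes its speed limit or range.

## Working session

There is one attempt and no reset: what is moved stays moved. The work goes in short steps, Python scripts to look and compute and a tool call to move; the robot and the scene stay as the last step left them, time stands still between calls to the robot, and variables do not carry over. Pictures are saved under pics/ and viewed, and the job is handed in when it is done.

Besides the shell and the picture viewer there is one more tool, called after ">>>" by a JSON object that holds its "method" and its "body", one argument or row to a line. step_arm: Moves the arm, as the interface text tells. Its arguments: {"type":"object","properties":{"increments":{"type":"array","items":{"type":"array"}},"claw":{"type":"number"},"grip_force":{"type":"number"}},"required":["increments"]}

```bash
ls; mkdir -p pics; python3 - <<'E'
from rig import observe,camera,calibration
import cv2,numpy as np
print(observe())
for n in("side","top"):
    p,d=camera(n); np.savez(f"pics/{n}0.npz",p=p,d=d)
    cv2.imwrite(f"pics/{n}0.png",p[:,:,::-1]); c=calibration(n); print(n,c)
E
```

```text
pics
{'t': 0.0, 'qpos': array([-1.43520769e+00,  2.17766365e-01,  1.61494867e+00, -2.60115062e-05,
        1.31129521e+00, -1.12213135e-01]), 'dq': array([ 5.54585402e-04,  1.07258085e-05, -2.36296507e-04,  1.37512426e-03,
       -5.65371125e-06,  1.81197067e-04]), 'effort': array([-8.51855930e-04, -3.96847773e+01, -3.03850901e+01, -3.05234944e-04,
        9.77004500e-03, -3.80753818e-06]), 'tool_pos': array([ 153.19764613, -605.13819621,  251.95304608]), 'ee_rot': array([ 1.02638986,  1.31808362, -1.02360098]), 'force': array([ 0.37850593,  0.39985135, -0.30169019]), 'torque': array([-0.06332418, -0.00616812, -0.02548541]), 'grip_width': 85.5250205697396}
side {'K': array([[589.91968311,   0.        , 309.39525676],
       [  0.        , 589.91968311, 232.89061443],
       [  0.        ,   0.        ,   1.        ]]), 'k1': -0.022219035625869188, 'world_from_camera': array([[ 9.73356713e-01,  8.43901433e-02, -2.13201815e-01,
         2.63509258e+02],
       [-2.28228671e-01,  4.46180966e-01, -8.65352078e-01,
        -1.17613524e+03],
       [ 2.20994058e-02,  8.90955021e-01,  4.53553488e-01,
         7.33402695e+02],
       [ 0.00000000e+00,  0.00000000e+00,  0.00000000e+00,
         1.00000000e+00]])}
top {'K': array([[476.65056987,   0.        , 315.75475868],
       [  0.        , 476.65056987, 247.82891244],
       [  0.        ,   0.        ,   1.        ]]), 'k1': -0.08764955128122551, 'world_from_camera': array([[-5.84891885e-03,  9.88106081e-01, -1.53662499e-01,
         3.82478741e+02],
       [-9.99903849e-01, -3.84691602e-03,  1.33226739e-02,
        -2.69116802e+01],
       [ 1.25730883e-02,  1.53725647e-01,  9.88033574e-01,
         1.13173922e+03],
       [ 0.00000000e+00,  0.00000000e+00,  0.00000000e+00,
         1.00000000e+00]])}
```

View pics/side0.png

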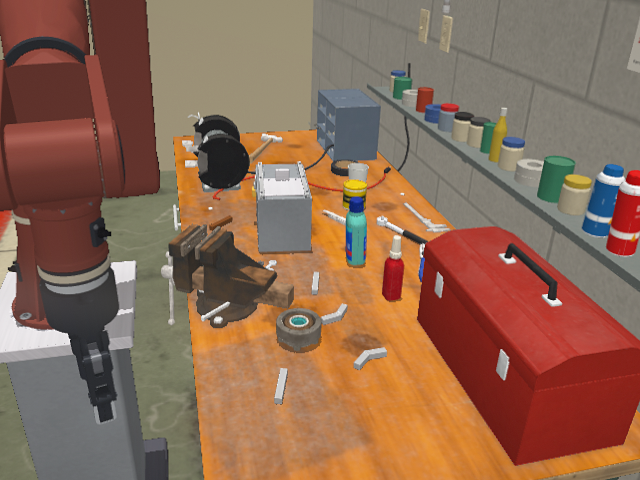

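View pics/top0.png

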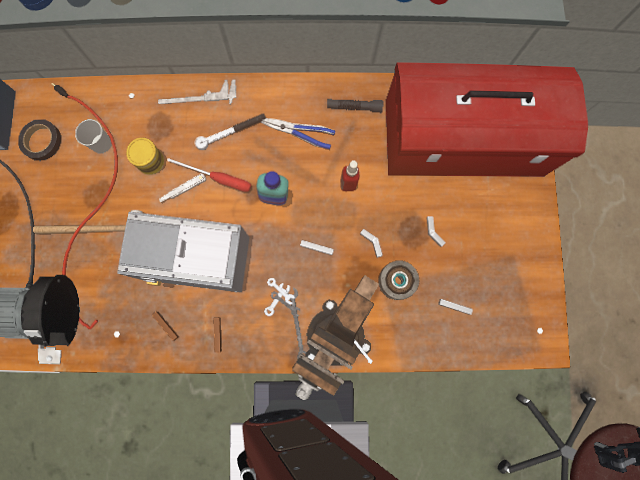

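Top view: bent pieces at (372,243) and (435,231), straight ones at (317,247) and (456,307). The brown look-alikes are at (165,325) and (217,334). The box is at (183,252), with the shutter on its right (-y) half and the pulley at (399,280). I'll measure them and view an enlarged crop.

```bash
cat > h.py <<'E'
import numpy as np,cv2
from rig import calibration
def ray(n,uv):
    c=calibration(n);K=c["K"];M=c["world_from_camera"]
    uv=np.atleast_2d(np.float64(uv))
    q=cv2.undistortPoints(uv[:,None],K,np.array([c["k1"],0,0,0]))[:,0]
    d=np.c_[q[:,0],-q[:,1],-np.ones(len(q))]
    return M[:3,3],d@M[:3,:3].T
def onplane(n,uv,z):
    o,d=ray(n,uv); return o+d*((z-o[2])/d[:,2])[:,None]
def depthpt(n,uv,dep):
    o,d=ray(n,uv); uv=np.atleast_2d(uv).astype(int)
    return o+d*dep[uv[:,1],uv[:,0]][:,None]
def proj(n,P):
    c=calibration(n);M=c["world_from_camera"];P=np.atleast_2d(P)
    p=(P-M[:3,3])@M[:3,:3]; p=p*[1,-1,-1]
    return cv2.projectPoints(p[:,None],np.zeros(3),np.zeros(3),c["K"],np.array([c["k1"],0,0,0]))[0][:,0]
E
python3 - <<'E'
from h import *
a=np.load("pics/top0.npz");p,d=a["p"],a["d"]
cv2.imwrite("pics/c1.png",cv2.resize(p[200:330,290:490,::-1],None,fx=4,fy=4,interpolation=cv2.INTER_CUBIC))
cv2.imwrite("pics/c2.png",cv2.resize(p[200:300,105:260,::-1],None,fx=5,fy=5,interpolation=cv2.INTER_CUBIC))
hsv=cv2.cvtColor(p,cv2.COLOR_RGB2HSV)
m=((hsv[...,1]<60)&(hsv[...,2]>140)).astype(np.uint8)
n,l,s,cen=cv2.connectedComponentsWithStats(m)
for i in range(1,n):
    x,y,w,h,A=s[i]
    if 60<A<500 and 200<y<330 and x>280:
        r=cv2.minAreaRect(np.argwhere(l==i)[:,::-1].astype(np.float32))
        P=onplane("top",cen[i],14)[0]; 
        uv=np.argwhere(l==i)[:,::-1]; W=onplane("top",uv,14)[:,:2]
        e,v=np.linalg.eigh(np.cov(W.T)); ax=v[:,1]
        pr=(W-W.mean(0))@ax
        print(i,A,cen[i].round(1),P.round(1),"ang",np.degrees(np.arctan2(ax[1],ax[0])).round(1),"len",np.ptp(pr).round(1), "rect",r, "z",np.median(depthpt("top",uv,d)[:,2]).round(1))
E
```

```text
42 176 [433.7 231. ] [ 596.2 -326.2   14. ] ang -156.5 len 77.6 rect ((433.4883117675781, 231.22560119628906), (32.2024040222168, 9.628266334533691), 64.35899353027344) z 14.2
46 191 [372.6 241.4] [ 571.4 -177.6   14. ] ang -146.0 len 76.1 rect ((373.0968017578125, 241.38917541503906), (31.872535705566406, 10.27916145324707), 55.17551040649414) z 14.4
48 213 [316.6 247. ] [558.3 -43.9  14. ] ang 73.5 len 79.9 rect ((316.63531494140625, 247.039794921875), (33.63422393798828, 6.264091968536377), 16.389541625976562) z 13.8
56 90 [384.4 275.9] [ 488.5 -203.8   14. ] ang 166.7 len 54.8 rect ((384.7510986328125, 276.34552001953125), (7.365532875061035, 23.023080825805664), 13.392498016357422) z 45.3
58 105 [399.3 279.3] [ 480.3 -238.8   14. ] ang -152.6 len 40.0 rect ((399.0, 279.5), (17.0, 16.0), 90.0) z 43.6
74 196 [456.  306.4] [ 415.2 -372.    14. ] ang 71.3 len 79.7 rect ((455.8999938964844, 306.3000183105469), (33.5201416015625, 5.692098140716553), 18.434946060180664) z 13.7
```

View pics/c1.png

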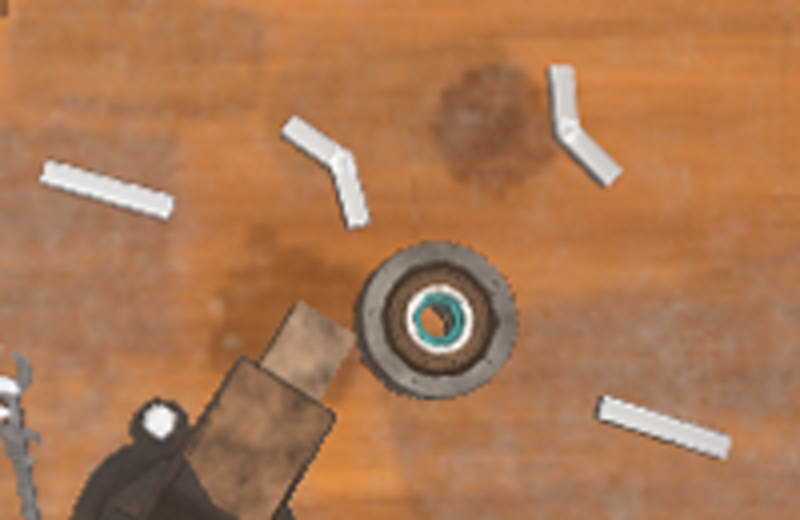

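View pics/c2.png

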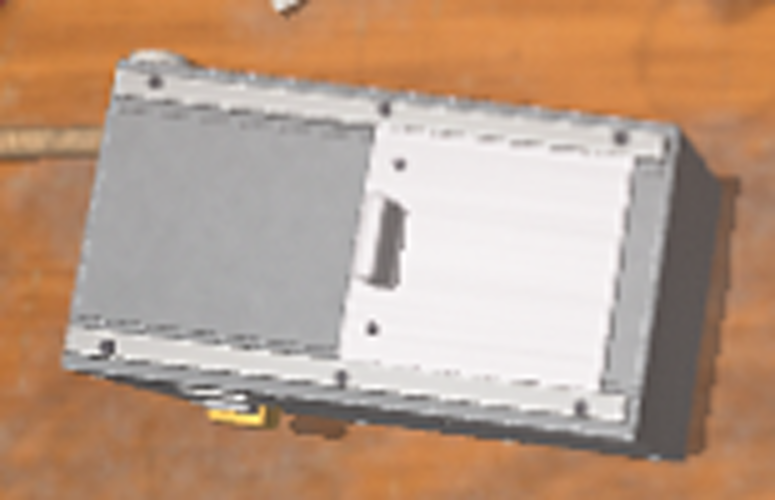

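```bash
python3 - <<'E'
from h import *
from scipy.spatial.transform import Rotation as R
from rig import observe
a=np.load("pics/top0.npz");p,d=a["p"],a["d"]
hsv=cv2.cvtColor(p,cv2.COLOR_RGB2HSV)
m=((hsv[...,1]<60)&(hsv[...,2]>140)).astype(np.uint8)
n,l,s,cen=cv2.connectedComponentsWithStats(m)
for i in(42,46):
    W=onplane("top",np.argwhere(l==i)[:,::-1],14)[:,:2]
    c=W.mean(0);e,v=np.linalg.eigh(np.cov(W.T));ax,pe=v[:,1],v[:,0]
    t=(W-c)@ax; L=[]
    for sg in(1,-1):
        Q=W[(sg*t>12)&(sg*t<36)]; q=cv2.fitLine(Q.astype(np.float32),cv2.DIST_L2,0,.01,.01)[:,0]; L.append(q)
    (a1,b1,x1,y1),(a2,b2,x2,y2)=L
    k=np.linalg.solve([[a1,-a2],[b1,-b2]],[x2-x1,y2-y1]); b=np.array([x1+k[0]*a1,y1+k[0]*b1])
    bend=np.degrees(np.arccos(abs(a1*a2+b1*b2)))
    mean_off=c-b; py=pe*np.sign(pe@mean_off)
    print(i,"bend",b.round(1),"bendang",bend.round(1),"py dir deg",np.degrees(np.arctan2(py[1],py[0])).round(1),"offset",np.linalg.norm(mean_off).round(1))
# box
v,u=np.mgrid[200:300,105:260]; uv=np.c_[u.ravel(),v.ravel()]
P=depthpt("top",uv,d)
for lo,hi in((140,156),(156,166),(166,200)):
    Q=P[(P[:,2]>lo)&(P[:,2]<hi)]
    print(lo,len(Q),Q.mean(0).round(1),cv2.minAreaRect(Q[:,:2].astype(np.float32)))
Q=P[P[:,2]>140]; print("all",cv2.minAreaRect(Q[:,:2].astype(np.float32)))
T=P[P[:,2]>175]; print("tab",len(T),T.mean(0),T[:,2].max(),cv2.minAreaRect(T[:,:2].astype(np.float32)))
# crop corner check
cr=np.array([[118,62],[680,128],[635,440],[65,365]])/5+[105,200]
print(onplane("top",cr,157).round(1))
tab=np.array([[372,190],[390,200],[375,285],[356,275]])/5+[105,200]
o=observe(); print(R.from_rotvec(o["ee_rot"]).as_matrix().round(3))
E
```

```text
42 bend [ 593.7 -316.2] bendang 54.6 py dir deg -66.5 offset 10.3
46 bend [ 575.4 -186.6] bendang 52.6 py dir deg 124.0 offset 9.8
140 5560 [533.4 248.9 151.3] ((534.8516235351562, 247.13784790039062), (246.8097381591797, 135.1074981689453), 82.96700286865234)
156 1619 [530.1 230.3 158.5] ((534.9464721679688, 246.56448364257812), (237.9652099609375, 122.06888580322266), 82.80136108398438)
166 128 [533.  237.4 180.5] ((533.3660888671875, 238.5074462890625), (11.056425094604492, 35.31849670410156), 84.41777038574219)
all ((513.0546875, 161.96542358398438), (429.9852294921875, 161.28021240234375), 75.90304565429688)
tab 167 [475.7640722  136.4726287  546.55159749] 1131.739224404676 ((454.3935546875, 115.342529296875), (317.0380554199219, 33.449642181396484), 57.15889358520508)
[[611.4 355.2 157. ]
 [581.6 115.6 157. ]
 [451.6 131.7 157. ]
 [482.8 370.5 157. ]]
[[-0.     0.969  0.245]
 [ 0.002  0.245 -0.969]
 [-1.     0.    -0.002]]
```

```bash
python3 - <<'E'
from h import *
a=np.load("pics/top0.npz");p,d=a["p"],a["d"]
b=np.load("pics/side0.npz");ps,ds=b["p"],b["d"]
def rep(n,p,d,roi,lo,hi,lab):
    u0,u1,v0,v1=roi
    v,u=np.mgrid[v0:v1,u0:u1]; uv=np.c_[u.ravel(),v.ravel()]
    uv=uv[d[uv[:,1],uv[:,0]]>0]
    P=depthpt(n,uv,d); k=(P[:,2]>lo)&(P[:,2]<hi)
    Q=P[k]; r=cv2.minAreaRect(Q[:,:2].astype(np.float32))
    print(lab,n,len(Q),Q.mean(0).round(1),np.round(r[0],1),np.round(r[1],1),round(r[2],1)); return Q
# side tab
rep("side",ps,ds,(250,320,155,215),165,195,"tab")
rep("side",ps,ds,(250,320,155,215),178,195,"tabtop")
rep("top",p,d,(170,195,230,265),178,195,"tabtop")
rep("side",ps,ds,(250,320,155,215),156,163,"rails")
rep("side",ps,ds,(250,320,155,215),140,163,"boxtop")
for lab,roi in(("A",(355,385,225,262)),("B",(422,450,212,250))):
    rep("top",p,d,roi,8,20,lab)
for lab,roi in(("A",(318,350,300,325)),("B",(350,390,343,372))):
    rep("side",ps,ds,roi,9,20,lab)
cv2.imwrite("pics/s1.png",cv2.resize(ps[150:250,240:330,::-1],None,fx=6,fy=6,interpolation=cv2.INTER_CUBIC))
cv2.imwrite("pics/s2.png",cv2.resize(ps[290:380,270:400,::-1],None,fx=6,fy=6,interpolation=cv2.INTER_CUBIC))
E
```

```text
tab side 115 [532.4 235.8 176.1] [510.5 194. ] [116.2  36.5] 62.9
tabtop side 46 [533.1 236.5 182.9] [532.3 235.1] [17.  34.1] 76.2
tabtop top 95 [533.9 238.3 183.5] [533.6 238.6] [10.9 34.9] 84.4
rails side 656 [530.3 212.2 158.7] [535.4 246.8] [240.3 121.1] 82.8
boxtop side 1886 [530.2 217.  153.9] [535.1 247.5] [261.4 135. ] 82.7
A top 206 [ 571.3 -177.4   14.2] [ 572.1 -178.1] [76.6 25.7] 35.1
B top 197 [ 596.7 -326.6   14.1] [ 596.9 -326.2] [76.8 23.8] 23.0
A side 204 [ 569.3 -180.6   14. ] [ 571.8 -177.3] [80.8 26.8] 35.9
B side 259 [ 595.6 -328.1   14.3] [ 595.9 -326.8] [77.1 28.1] 21.3
```

View pics/s1.png

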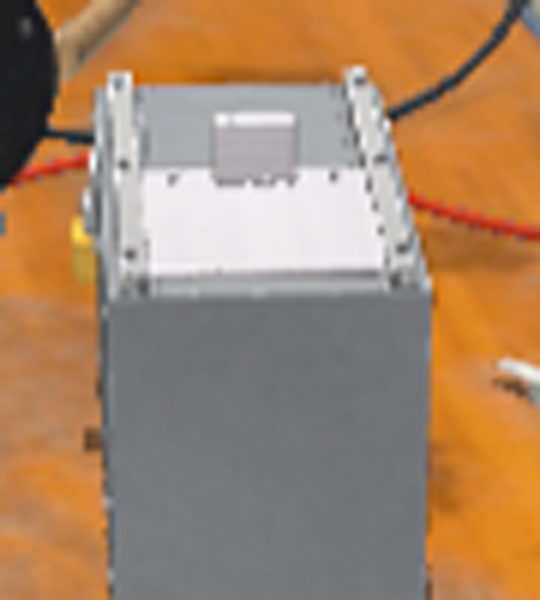

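View pics/s2.png

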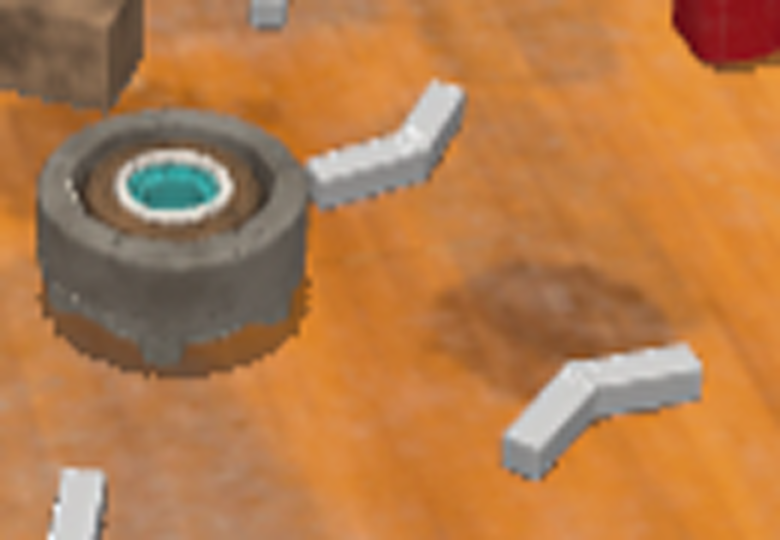

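The crops confirm the two bent grey pieces: A at (373,241) beside the pulley and B at (434,231). The straight pieces and the brown bars are not involved. Next I'll write a helper that turns world targets into tool increments, and check the heights along the way.

```bash
cat > g.py <<'E'
import sys
from h import *
from scipy.spatial.transform import Rotation as R
from rig import observe
def st():
    o=observe();M=R.from_rotvec(o["ee_rot"]).as_matrix()
    ang=np.degrees(np.arctan2(M[1,2],M[0,2]))
    print("t %.2f"%o["t"],o["tool_pos"].round(1),"jaw %.1f"%ang,"F",o["force"].round(1),"w %.1f"%o["grip_width"],"q6 %.2f"%o["qpos"][5]); return o,M,ang
def to(*targets):
    o,M,ang=st()
    for x,y,z,a in targets:
        d=M.T@(np.array([x,y,z])-o["tool_pos"])/10
        print((x,y,z,a),"->",d.round(2),"spin",round(-(a-ang),1))
E
python3 - <<'E'
from g import *
a=np.load("pics/top0.npz");d=a["d"]
v,u=np.mgrid[270:400,290:380];uv=np.c_[u.ravel(),v.ravel()];P=depthpt("top",uv,d);P=P[P[:,2]<400]
print("vise max z",P[P[:,1]<40][:,2].max(), P[P[:,2].argmax()])
to((520,-330,310,-0),(533.5,236,270,82.8))
E
```

```text
vise max z 167.20414724989587 [ 290.9391817  -104.47134675  167.20414725]
t 0.10 [ 153.2 -605.2  252.1] jaw -75.8 F [0.7 0.1 0.5] w 85.3 q6 -0.11
(520, -330, 310, 0) -> [ -5.74  42.31 -17.69] spin -75.8
(533.5, 236, 270, 82.8) -> [ -1.62  57.5  -72.22] spin -158.6
```

>>> {"method": "step_arm", "body": {
  "increments": [
    [[-5.7,42.3,-17.7],-75.8],
    [[-5.7,42.3,-17.7],-75.8],
    [[-5.7,42.3,-17.7],-75.8],
    [[-5.7,42.3,-17.7],-75.8],
    [[-5.7,42.3,-17.7],-75.8],
    [[-5.7,42.3,-17.7],-75.8],
    [[-5.7,42.3,-17.7],-75.8],
    [[-5.7,42.3,-17.7],-75.8],
    [[-5.7,42.3,-17.7],-75.8],
    [[-5.7,42.3,-17.7],-75.8],
    [[-5.7,42.3,-17.7],-75.8],
    [[-5.7,42.3,-17.7],-75.8]
  ],
  "claw": 0.7
}}

```text
t: 1.1
tool_pos: [524.9, -325.8, 311.0]
ee_rot: [-0.005, 1.567, 0.008]
force: [-1.0, -0.5, 0.6]
grip_width: 59.7
```

```bash
python3 - <<'E'
from g import *
to((533.5,236,270,82.8))
E
```

```text
t 1.10 [ 524.9 -325.8  311. ] jaw 0.5 F [-1.  -0.5  0.6] w 59.7 q6 -0.68
(533.5, 236, 270, 82.8) -> [ 4.22 56.17  1.32] spin -82.3
```

>>> {"method": "step_arm", "body": {
  "increments": [
    [[0,20,0.5],-40],
    [[4.2,56.2,1.3],-82.3],
    [[4.2,56.2,1.3],-82.3],
    [[4.2,56.2,1.3],-82.3],
    [[4.2,56.2,1.3],-82.3],
    [[4.2,56.2,1.3],-82.3],
    [[4.2,56.2,1.3],-82.3],
    [[4.2,56.2,1.3],-82.3],
    [[4.2,56.2,1.3],-82.3],
    [[4.2,56.2,1.3],-82.3],
    [[4.2,56.2,1.3],-82.3],
    [[4.2,56.2,1.3],-82.3]
  ]
}}

```text
t: 2.1
tool_pos: [530.9, 169.3, 272.8]
ee_rot: [-1.113, 1.269, 1.113]
force: [1.2, 0.7, 0.2]
grip_width: 59.8
```

>>> {"method": "step_arm", "body": {
  "increments": [
    [[0,0,0],0],
    [[0,0,0],0],
    [[0,0,0],0]
  ]
}}

```text
t: 2.35
tool_pos: [531.2, 167.3, 272.9]
ee_rot: [-1.11, 1.271, 1.11]
force: [-0.6, 0.0, -0.8]
grip_width: 59.7
```

```bash
python3 - <<'E'
from g import *
to((533.5,236,180,82.8))
E
```

```text
t 2.35 [531.2 167.3 272.9] jaw 82.3 F [-0.6  0.  -0.8] w 59.7 q6 -1.26
(533.5, 236, 180, 82.8) -> [9.28 0.68 6.85] spin -0.5
```

>>> {"method": "step_arm", "body": {
  "increments": [
    [[0,0.4,3.8],-0.5],
    [[0,0.7,6.8],-0.5],
    [[0,0.7,6.8],-0.5],
    [[2,0.7,6.8],-0.5],
    [[4,0.7,6.8],-0.5],
    [[6,0.7,6.8],-0.5],
    [[7.5,0.7,6.8],-0.5],
    [[8.5,0.7,6.8],-0.5],
    [[8.8,0.7,6.8],-0.5],
    [[8.8,0.7,6.8],-0.5]
  ]
}}

```text
t: 3.18
tool_pos: [533.5, 234.6, 184.6]
ee_rot: [-1.114, 1.269, 1.115]
force: [0.5, -0.8, -1.0]
grip_width: 59.6
```

```bash
python3 - <<'E'
from g import *
from rig import camera
st()
p,d=camera("side"); cv2.imwrite("pics/s3.png",cv2.resize(p[120:270,220:340,::-1],None,fx=4,fy=4,interpolation=cv2.INTER_CUBIC))
E
```

```text
t 3.18 [533.5 234.6 184.6] jaw 82.7 F [ 0.5 -0.8 -1. ] w 59.6 q6 -1.15
```

View pics/s3.png

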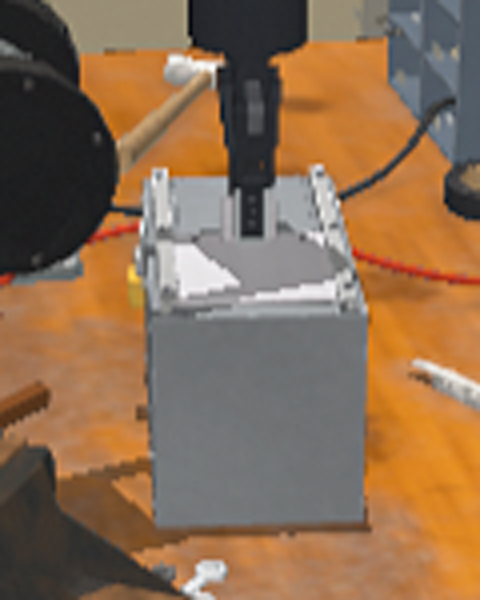

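The near finger stands in front of the tab at crop (252,210), centred on the tab, which sticks out evenly on both sides. Closing on it.

>>> {"method": "step_arm", "body": {
  "increments": [
    [[0,0,0],0],
    [[0,0,0],0],
    [[0,0,0],0],
    [[0,0,0],0],
    [[0,0,0],0],
    [[0,0,0],0],
    [[0,0,0],0],
    [[0,0,0],0]
  ],
  "claw": 0,
  "grip_force": 30
}}

```text
t: 3.9
tool_pos: [534.3, 236.6, 186.5]
ee_rot: [-1.116, 1.264, 1.115]
force: [-0.6, 1.9, 4.8]
grip_width: 9.4
```

```bash
python3 - <<'E'
from g import *
st()
E
```

```text
t 3.90 [534.3 236.6 186.5] jaw 82.8 F [-0.6  1.9  4.8] w 9.4 q6 -1.15
```

>>> {"method": "step_arm", "body": {
  "increments": [
    [[-0.1,0,0.7],0],
    [[-0.1,0,2],0],
    [[-0.1,0,3.5],0],
    [[-0.1,0,5],0],
    [[-0.1,0,6.5],0],
    [[-0.1,0,8],0],
    [[-0.1,0,9.5],0],
    [[-0.1,0,10.5],0],
    [[-0.1,0,11],0],
    [[-0.1,0,11.3],0],
    [[-0.1,0,11.3],0],
    [[-0.1,0,11.3],0]
  ]
}}

```text
t: 4.9
tool_pos: [548.3, 346.2, 186.5]
ee_rot: [-1.121, 1.27, 1.114]
force: [3.6, -9.0, 4.8]
grip_width: 9.3
```

```bash
python3 - <<'E'
from g import *
from rig import camera
st()
p,d=camera("top"); cv2.imwrite("pics/t4.png",cv2.resize(p[190:310,90:270,::-1],None,fx=4,fy=4,interpolation=cv2.INTER_CUBIC))
E
```

```text
t 4.90 [548.3 346.2 186.5] jaw 82.8 F [ 3.6 -9.   4.8] w 9.3 q6 -0.99
```

View pics/t4.png

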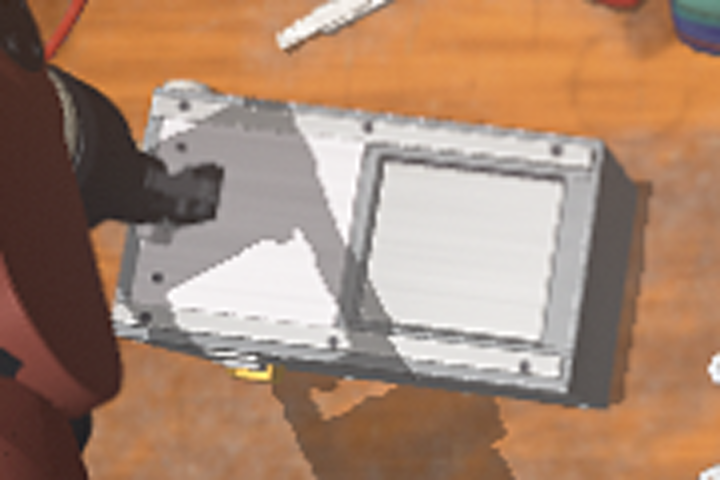

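Force of -9 N along the slide at 110.5 mm of travel: the shutter is against its open stop, and the slot is clear in the picture (flap corners at crop (388,163), (562,182), (543,342), (372,325)). I'll measure the slot, release and go to B.

```bash
python3 - <<'E'
from g import *
c=np.array([[388,163],[562,182],[543,342],[372,325]])/4+[90,190]
W=onplane("top",c,142); print(W.round(1),W.mean(0).round(1))
E
```

```text
[[574.1 232.5 142. ]
 [563.5 139.6 142. ]
 [478.8 147.8 142. ]
 [487.9 237.9 142. ]] [526.  189.4 142. ]
```

>>> {"method": "step_arm", "body": {
  "increments": [
    [[-0.1,0,11.2],0],
    [[0,0,0],0],
    [[0,0,0],0],
    [[0,0,0],0],
    [[0,0,0],0]
  ],
  "claw": 0.5
}}

```text
t: 5.37
tool_pos: [546.7, 349.1, 185.4]
ee_rot: [-1.114, 1.268, 1.119]
force: [0.5, 0.3, 0.4]
grip_width: 42.9
```

That first row wrongly asked for another +112 mm. It lasted one period against the stop, and the forces are normal now. I'll check with a picture before moving on.

```bash
python3 - <<'E'
from g import *
from rig import camera
p,d=camera("side"); cv2.imwrite("pics/s5.png",cv2.resize(p[120:270,220:340,::-1],None,fx=4,fy=4,interpolation=cv2.INTER_CUBIC))
to((546.7,349,300,82.8),(540,0,300,10),(593.8,-320,250,-67),(593.8,-320,60,-67),(593.8,-320,24.5,-67))
E
```

```text
t 5.42 [547.3 349.6 186.3] jaw 82.8 F [-0.4 -0.5 -0.4] w 42.6 q6 -0.99
(546.7, 349, 300, 82.8) -> [-11.37   0.06  -0.05] spin 0.0
(540, 0, 300, 10) -> [-11.42  -3.63 -34.76] spin 72.8
(593.8, -320, 250, -67) -> [ -6.47 -12.97 -65.85] spin 149.8
(593.8, -320, 60, -67) -> [ 12.53 -12.99 -65.87] spin 149.8
(593.8, -320, 24.5, -67) -> [ 16.08 -13.   -65.87] spin 149.8
```

View pics/s5.png

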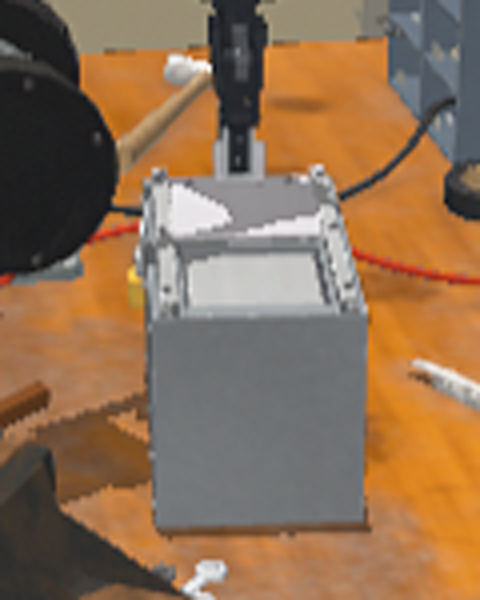

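The slot is clear, with the shutter at the far end. Lift and travel towards B.

>>> {"method": "step_arm", "body": {
  "increments": [
    [[-4,0,0],0],
    [[-8,0,0],0],
    [[-11.4,0,0],0],
    [[-11.4,-2,-15],25],
    [[-11.4,-8,-40],80],
    [[-11.4,-13,-65.9],149.8],
    [[-11.4,-13,-65.9],149.8],
    [[-11.4,-13,-65.9],149.8],
    [[-11.4,-13,-65.9],149.8],
    [[-11.4,-13,-65.9],149.8],
    [[-11.4,-13,-65.9],149.8],
    [[-11.4,-13,-65.9],149.8]
  ],
  "claw": 0.6
}}

```text
t: 6.42
tool_pos: [573.3, -26.2, 301.8]
ee_rot: [-0.247, 1.554, 0.248]
force: [0.6, -0.4, -0.2]
grip_width: 51.4
```

```bash
python3 - <<'E'
from g import *
to((593.8,-320,250,-67))
E
```

```text
t 6.42 [573.3 -26.2 301.8] jaw 18.1 F [ 0.6 -0.4 -0.2] w 51.4 q6 -0.48
(593.8, -320, 250, -67) -> [  5.16 -28.56  -7.19] spin 85.1
```

>>> {"method": "step_arm", "body": {
  "increments": [
    [[5.2,-28.6,-7.2],85.1],
    [[5.2,-28.6,-7.2],85.1],
    [[5.2,-28.6,-7.2],85.1],
    [[5.2,-28.6,-7.2],85.1],
    [[5.2,-28.6,-7.2],85.1],
    [[5.2,-28.6,-7.2],85.1],
    [[5.2,-28.6,-7.2],85.1],
    [[5.2,-28.6,-7.2],85.1],
    [[5.2,-28.6,-7.2],85.1],
    [[5.2,-28.6,-7.2],85.1],
    [[5.2,-28.6,-7.2],85.1],
    [[5.2,-28.6,-7.2],85.1]
  ]
}}

```text
t: 7.42
tool_pos: [595.8, -319.1, 249.2]
ee_rot: [0.91, 1.371, -0.908]
force: [-0.4, 0.8, -0.2]
grip_width: 51.4
```

>>> {"method": "step_arm", "body": {
  "increments": [
    [[0,0,0],0],
    [[0,0,0],0],
    [[0,0,0],0]
  ]
}}

```text
t: 7.67
tool_pos: [595.1, -319.3, 248.9]
ee_rot: [0.903, 1.375, -0.902]
force: [0.5, 0.8, 0.2]
grip_width: 51.1
```

```bash
python3 - <<'E'
from g import *
to((593.8,-320,60,-67),(593.8,-320,25,-67))
E
```

```text
t 7.67 [ 595.1 -319.3  248.9] jaw -66.6 F [0.5 0.8 0.2] w 51.1 q6 0.57
(593.8, -320, 60, -67) -> [18.89 -0.16  0.  ] spin 0.4
(593.8, -320, 25, -67) -> [22.39 -0.17  0.  ] spin 0.4
```

>>> {"method": "step_arm", "body": {
  "increments": [
    [[4,0,0],0.4],
    [[8,0,0],0.4],
    [[12,0,0],0.4],
    [[16,0,0],0.4],
    [[18.5,0,0],0.4],
    [[20,-0.1,0],0.4],
    [[20.9,-0.1,0],0.4],
    [[20.9,-0.1,0],0.4]
  ]
}}

```text
t: 8.33
tool_pos: [592.7, -319.7, 37.7]
ee_rot: [0.911, 1.375, -0.91]
force: [-1.0, 1.0, 0.4]
grip_width: 51.0
```

```bash
python3 - <<'E'
from g import *
from rig import camera
o,M,a=st()
p,d=camera("side"); 
q=p.copy()
t=o["tool_pos"]
for dz in (-22,-31):
  for s in(-1,1):
    u=proj("side",t+M[:,2]*s*o["grip_width"]/2+[0,0,dz])[0]; print(dz,s,u.round(1))
cv2.imwrite("pics/s6.png",cv2.resize(q[300:390,310:430,::-1],None,fx=6,fy=6,interpolation=cv2.INTER_CUBIC))
E
```

```text
t 8.33 [ 592.7 -319.7   37.7] jaw -67.1 F [-1.   1.   0.4] w 51.0 q6 0.57
-22 -1 [357.4 345.1]
-22 1 [374.7 358.9]
-31 -1 [357.1 348.7]
-31 1 [374.4 362.6]
```

View pics/s6.png

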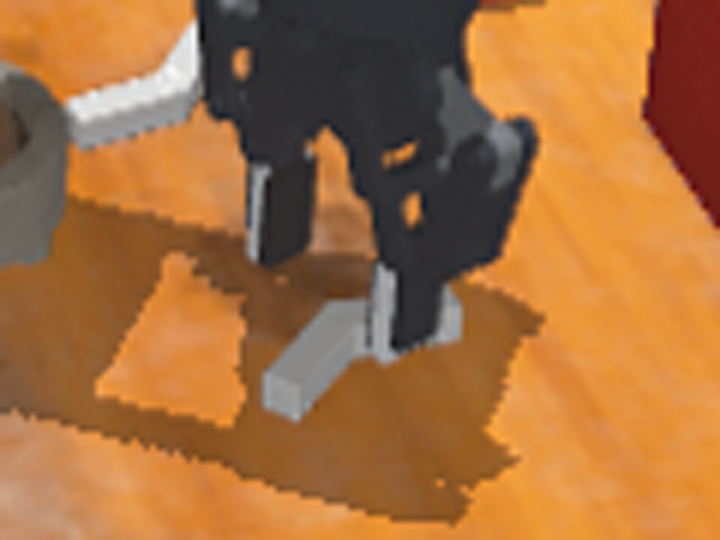

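Tips match the -22 mm prediction at this opening (near tip at crop (410,350)). They swing forward by a few mm on closing, so I'll grip B at TCP z of about 29.

>>> {"method": "step_arm", "body": {
  "increments": [
    [[0.5,0,0],0],
    [[0.9,0,0],0],
    [[0.9,0,0],0]
  ]
}}

```text
t: 8.63
tool_pos: [594.2, -320.9, 31.6]
ee_rot: [0.91, 1.37, -0.91]
force: [-0.7, -0.2, 0.1]
grip_width: 51.0
```

>>> {"method": "step_arm", "body": {
  "increments": [
    [[0,0,0],0],
    [[0,0,0],0],
    [[0,0,0],0],
    [[0,0,0],0],
    [[0,0,0],0],
    [[0,0,0],0],
    [[0,0,0],0],
    [[0,0,0],0]
  ],
  "claw": 0,
  "grip_force": 60
}}

```text
t: 9.3
tool_pos: [593.8, -320.6, 31.4]
ee_rot: [0.911, 1.371, -0.911]
force: [-1.6, 1.0, 5.3]
grip_width: 13.7
```

>>> {"method": "step_arm", "body": {
  "increments": [
    [[-2,0,0],0],
    [[-5,0,0],0],
    [[-8,0,0],0],
    [[-8,0,0],0]
  ]
}}

```text
t: 9.63
tool_pos: [597.3, -323.0, 117.4]
ee_rot: [0.909, 1.359, -0.909]
force: [1.1, -1.0, 0.9]
grip_width: 13.6
```

```bash
python3 - <<'E'
from g import *
from rig import camera
to((593.8,-320,300,-67),(522.5,193.5,250,-7.2))
p,d=camera("side"); 
cv2.imwrite("pics/s7.png",cv2.resize(p[270:390,300:440,::-1],None,fx=5,fy=5,interpolation=cv2.INTER_CUBIC))
E
```

```text
t 9.63 [ 597.3 -323.   117.4] jaw -67.2 F [ 1.1 -1.   0.9] w 13.6 q6 0.57
(593.8, -320, 300, -67) -> [-18.27  -0.08  -0.23] spin -0.2
(522.5, 193.5, 250, -7.2) -> [-13.69  13.25 -50.37] spin -60.0
```

View pics/s7.png

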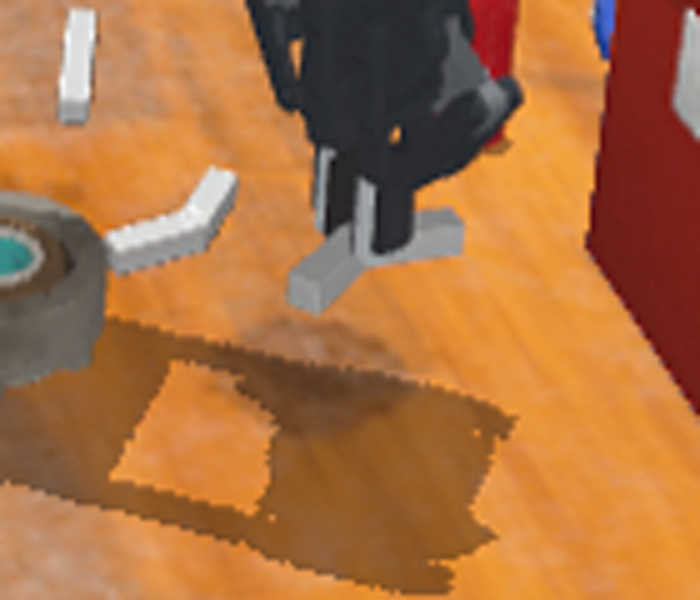

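B is gripped level across the bend. On to the slot.

>>> {"method": "step_arm", "body": {
  "increments": [
    [[-4,0,0],0],
    [[-8,0,0],0],
    [[-12,0,0],0],
    [[-14,3,-12],-10],
    [[-14,7,-25],-25],
    [[-14,13.2,-50.4],-60],
    [[-14,13.2,-50.4],-60],
    [[-14,13.2,-50.4],-60],
    [[-14,13.2,-50.4],-60],
    [[-14,13.2,-50.4],-60],
    [[-14,13.2,-50.4],-60],
    [[-14,13.2,-50.4],-60]
  ]
}}

```text
t: 10.68
tool_pos: [538.6, 51.9, 244.6]
ee_rot: [0.095, 1.572, -0.095]
force: [0.1, 0.2, -1.2]
grip_width: 13.3
```

>>> {"method": "step_arm", "body": {
  "increments": [
    [[0,0,0],0],
    [[0,0,0],0]
  ]
}}

```text
t: 10.85
tool_pos: [538.9, 52.4, 244.8]
ee_rot: [0.095, 1.572, -0.095]
force: [0.2, -0.4, -0.2]
grip_width: 13.7
```

```bash
python3 - <<'E'
from g import *
to((522.5,193.5,250,-7.2))
E
```

```text
t 10.85 [538.9  52.4 244.8] jaw -6.9 F [ 0.2 -0.4 -0.2] w 13.7 q6 0.09
(522.5, 193.5, 250, -7.2) -> [-0.51 13.81 -3.33] spin 0.3
```

>>> {"method": "step_arm", "body": {
  "increments": [
    [[-0.5,3.5,-0.8],0.3],
    [[-0.5,7.5,-1.8],0.3],
    [[-0.5,11,-2.6],0.3],
    [[-0.5,13,-3.2],0.3],
    [[-0.5,13.8,-3.3],0.3],
    [[-0.5,13.8,-3.3],0.3],
    [[-0.5,13.8,-3.3],0.3]
  ]
}}

```text
t: 11.43
tool_pos: [525.0, 189.8, 250.8]
ee_rot: [0.101, 1.569, -0.104]
force: [-0.3, -0.1, -1.4]
grip_width: 13.4
```

```bash
python3 - <<'E'
from g import *
from rig import camera
to((522.5,193.5,190,-7.2),(522.5,193.5,130,-7.2))
p,d=camera("top"); cv2.imwrite("pics/t8.png",cv2.resize(p[190:310,90:270,::-1],None,fx=4,fy=4,interpolation=cv2.INTER_CUBIC))
p,d=camera("side"); cv2.imwrite("pics/s8.png",cv2.resize(p[100:250,220:340,::-1],None,fx=4,fy=4,interpolation=cv2.INTER_CUBIC))
E
```

```text
t 11.43 [525.  189.8 250.8] jaw -7.5 F [-0.3 -0.1 -1.4] w 13.4 q6 0.35
(522.5, 193.5, 190, -7.2) -> [ 6.08  0.35 -0.29] spin -0.3
(522.5, 193.5, 130, -7.2) -> [12.08  0.36 -0.29] spin -0.3
```

View pics/t8.png

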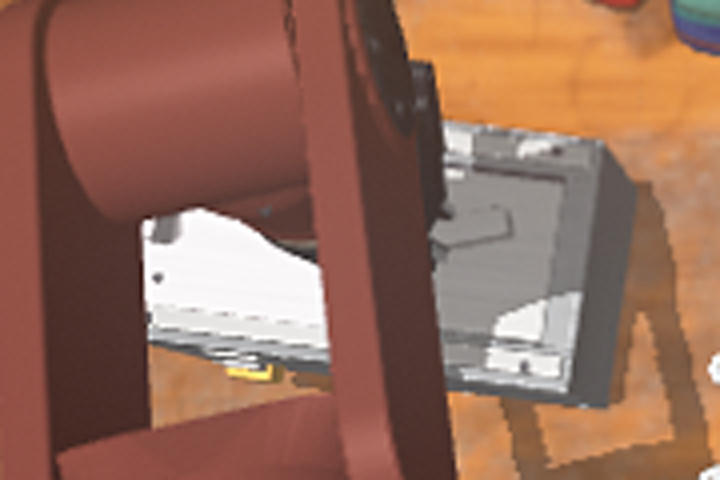

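View pics/s8.png

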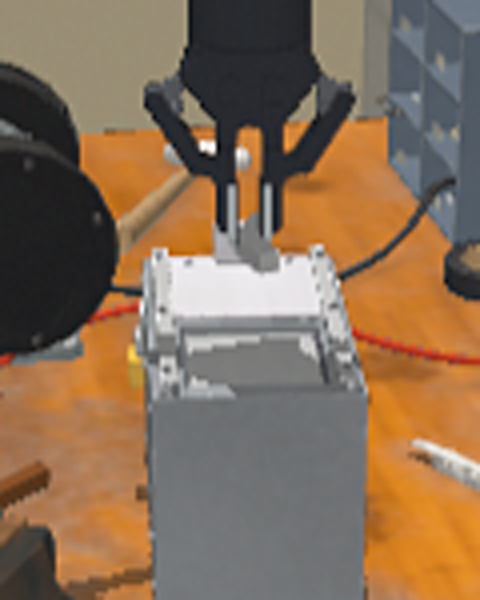

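B hangs over the slot, lying along the box's y. Pushing down in stages.

>>> {"method": "step_arm", "body": {
  "increments": [
    [[2,0.3,-0.2],0],
    [[4,0.3,-0.2],0],
    [[6,0.3,-0.2],0],
    [[7,0.3,-0.2],0],
    [[8,0.3,-0.2],0],
    [[9,0.3,-0.2],0],
    [[9,0.3,-0.2],0]
  ]
}}

```text
t: 12.12
tool_pos: [523.5, 193.0, 161.9]
ee_rot: [0.102, 1.569, -0.104]
force: [-4.1, -2.0, 6.4]
grip_width: 13.6
```

```bash
python3 - <<'E'
from g import *
from rig import camera
to((522.5,193.5,130,-7.2))
p,d=camera("side"); cv2.imwrite("pics/s9.png",cv2.resize(p[100:250,220:340,::-1],None,fx=4,fy=4,interpolation=cv2.INTER_CUBIC))
E
```

```text
t 12.12 [523.5 193.  161.9] jaw -7.5 F [-4.1 -2.   6.4] w 13.6 q6 0.36
(522.5, 193.5, 130, -7.2) -> [ 3.19  0.05 -0.1 ] spin -0.3
```

View pics/s9.png

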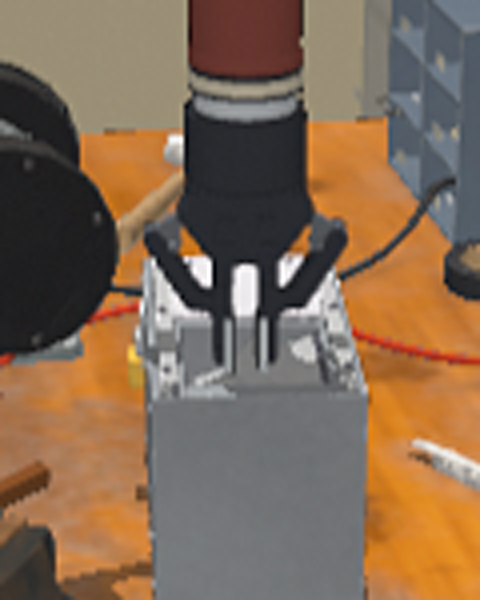

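>>> {"method": "step_arm", "body": {
  "increments": [
    [[0.7,0,0],0],
    [[1.4,0,0],0],
    [[2.1,0,0],0],
    [[2.8,0,0],0],
    [[3.4,0,0],0],
    [[3.4,0,0],0],
    [[3.4,0,0],0]
  ]
}}

```text
t: 12.75
tool_pos: [522.6, 194.6, 128.5]
ee_rot: [0.103, 1.571, -0.102]
force: [-5.9, 2.2, 3.8]
grip_width: 13.3
```

```bash
python3 - <<'E'
from g import *
from rig import camera
st()
p,d=camera("side"); cv2.imwrite("pics/s10.png",cv2.resize(p[100:250,220:340,::-1],None,fx=4,fy=4,interpolation=cv2.INTER_CUBIC))
E
```

```text
t 12.75 [522.6 194.6 128.5] jaw -7.5 F [-5.9  2.2  3.8] w 13.3 q6 0.36
```

View pics/s10.png

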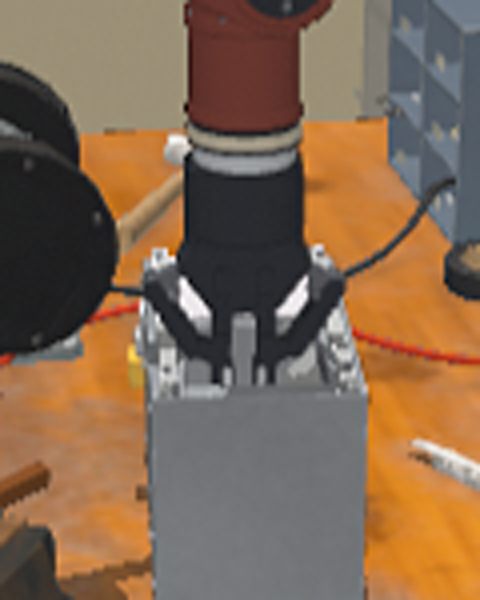

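Flap pressed open (about 7 N), tips roughly 45 mm below the top. Letting go with a partial opening.

>>> {"method": "step_arm", "body": {
  "increments": [
    [[0,0,0],0],
    [[0,0,0],0],
    [[0,0,0],0],
    [[0,0,0],0],
    [[0,0,0],0],
    [[0,0,0],0]
  ],
  "claw": 0.4
}}

```text
t: 13.3
tool_pos: [523.3, 194.3, 129.0]
ee_rot: [0.103, 1.569, -0.103]
force: [-4.4, 0.6, 5.5]
grip_width: 33.9
```

>>> {"method": "step_arm", "body": {
  "increments": [
    [[-2,0,0],0],
    [[-4,0,0],0],
    [[-7,0,0],0],
    [[-10,0,0],0],
    [[-13,0,0],0],
    [[-15,0,0],0],
    [[-15,0,0],0]
  ]
}}

```text
t: 13.88
tool_pos: [527.6, 194.8, 285.1]
ee_rot: [0.105, 1.554, -0.1]
force: [1.3, 0.5, 1.3]
grip_width: 34.0
```

```bash
python3 - <<'E'
from g import *
from rig import camera
to((575.5,-183.5,250,-55))
p,d=camera("top"); cv2.imwrite("pics/t11.png",cv2.resize(p[190:310,90:270,::-1],None,fx=4,fy=4,interpolation=cv2.INTER_CUBIC))
p,d=camera("side"); cv2.imwrite("pics/s11.png",cv2.resize(p[100:250,220:340,::-1],None,fx=4,fy=4,interpolation=cv2.INTER_CUBIC))
E
```

```text
t 13.88 [527.6 194.8 285.1] jaw -7.5 F [1.3 0.5 1.3] w 34.0 q6 0.36
(575.5, -183.5, 250, -55) -> [  3.48 -36.89   9.63] spin 47.5
```

View pics/s11.png

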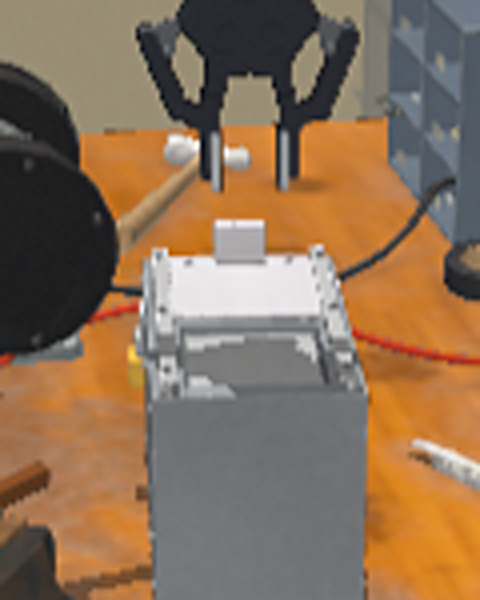

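View pics/t11.png

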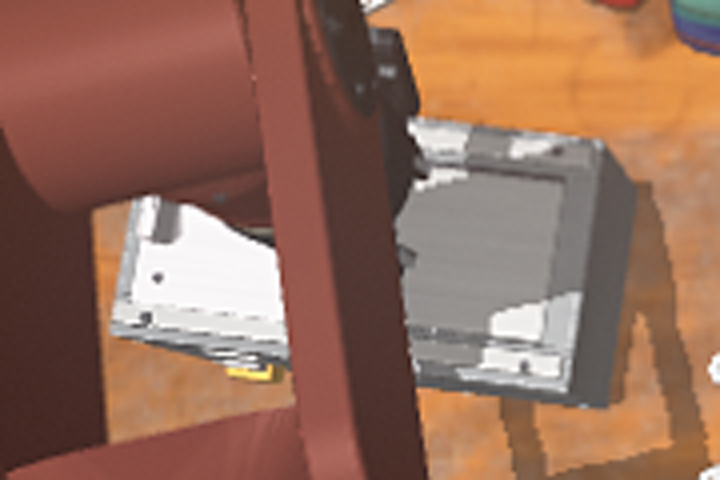

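B has dropped in: the flap is shut and flat (crop (250,360)), the fingers are empty and nothing lies on top. Next is A.

>>> {"method": "step_arm", "body": {
  "increments": [
    [[1,-15,4],20],
    [[3,-36.9,9.6],47.5],
    [[3,-36.9,9.6],47.5],
    [[3,-36.9,9.6],47.5],
    [[3,-36.9,9.6],47.5],
    [[3,-36.9,9.6],47.5],
    [[3,-36.9,9.6],47.5],
    [[3,-36.9,9.6],47.5],
    [[3,-36.9,9.6],47.5],
    [[3,-36.9,9.6],47.5],
    [[3,-36.9,9.6],47.5],
    [[3,-36.9,9.6],47.5]
  ],
  "claw": 0.55
}}

```text
t: 14.98
tool_pos: [569.5, -183.8, 245.5]
ee_rot: [0.75, 1.442, -0.749]
force: [0.9, -0.1, 0.2]
grip_width: 47.1
```

>>> {"method": "step_arm", "body": {
  "increments": [
    [[0,0,0],0],
    [[0,0,0],0]
  ]
}}

```text
t: 15.15
tool_pos: [570.3, -182.1, 247.3]
ee_rot: [0.747, 1.44, -0.746]
force: [0.5, 0.4, -0.3]
grip_width: 46.8
```

```bash
python3 - <<'E'
from g import *
from rig import camera
p,d=camera("side")
v,u=np.mgrid[300:325,318:350];uv=np.c_[u.ravel(),v.ravel()];uv=uv[d[uv[:,1],uv[:,0]]>0]
P=depthpt("side",uv,d);Q=P[(P[:,2]>9)&(P[:,2]<20)];print(cv2.minAreaRect(Q[:,:2].astype(np.float32)))
to((575.5,-183.5,40,-55),(575.5,-183.5,31,-55))
E
```

```text
((573.3947143554688, -178.89651489257812), (84.39404296875, 27.93449592590332), 34.521324157714844)
t 15.20 [ 570.5 -182.2  247.6] jaw -54.8 F [-0.6 -0.5  0. ] w 46.9 q6 0.53
(575.5, -183.5, 40, -55) -> [20.76  0.33  0.41] spin 0.2
(575.5, -183.5, 31, -55) -> [21.66  0.33  0.41] spin 0.2
```

>>> {"method": "step_arm", "body": {
  "increments": [
    [[4,0.2,0.2],0],
    [[8,0.3,0.4],0],
    [[12,0.3,0.4],0],
    [[15.5,0.3,0.4],0],
    [[18,0.3,0.4],0],
    [[19.5,0.3,0.4],0],
    [[20,0.3,0.4],0],
    [[20,0.3,0.4],0]
  ]
}}

```text
t: 15.87
tool_pos: [574.2, -183.8, 46.3]
ee_rot: [0.747, 1.442, -0.747]
force: [-0.1, 0.1, 0.8]
grip_width: 46.9
```

```bash
python3 - <<'E'
from g import *
from rig import camera
p,d=camera("side")
cv2.imwrite("pics/s12.png",cv2.resize(p[250:360,270:400,::-1],None,fx=5,fy=5,interpolation=cv2.INTER_CUBIC))
to((575.5,-183.5,31,-55))
E
```

```text
t 15.92 [ 575.5 -184.6   48. ] jaw -54.9 F [-0.2  0.  -0.1] w 46.8 q6 0.53
(575.5, -183.5, 31, -55) -> [ 1.7   0.06 -0.09] spin 0.1
```

View pics/s12.png

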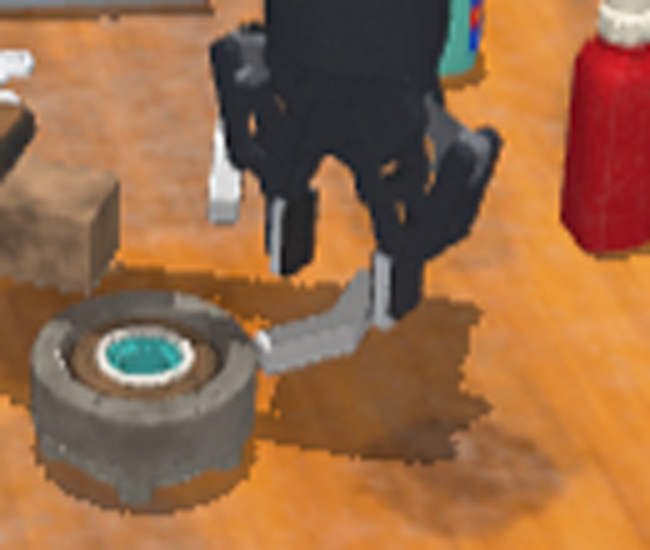

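The fingers straddle A's bend at crop (355,310), clear of the pulley. Down and grip.

>>> {"method": "step_arm", "body": {
  "increments": [
    [[0.6,0,0],0],
    [[1.2,0,0],0],
    [[1.65,0,0],0],
    [[1.65,0,0],0]
  ]
}}

```text
t: 16.25
tool_pos: [575.0, -185.3, 30.9]
ee_rot: [0.748, 1.439, -0.748]
force: [0.1, 0.9, 0.2]
grip_width: 47.2
```

>>> {"method": "step_arm", "body": {
  "increments": [
    [[0,0,0],0],
    [[0,0,0],0],
    [[0,0,0],0],
    [[0,0,0],0],
    [[0,0,0],0],
    [[0,0,0],0],
    [[0,0,0],0],
    [[0,0,0],0]
  ],
  "claw": 0
}}

```text
t: 16.92
tool_pos: [575.8, -185.8, 31.9]
ee_rot: [0.748, 1.437, -0.748]
force: [-0.0, -0.8, 3.6]
grip_width: 13.1
```

>>> {"method": "step_arm", "body": {
  "increments": [
    [[-2,0,0],0],
    [[-5,0,0],0],
    [[-8,0,0],0],
    [[-12,0,0],0],
    [[-12,0,0],0]
  ]
}}

```text
t: 17.33
tool_pos: [580.1, -187.5, 159.6]
ee_rot: [0.747, 1.424, -0.746]
force: [2.6, -1.3, 0.1]
grip_width: 13.4
```

```bash
python3 - <<'E'
from g import *
from rig import camera
to((522.5,193.5,250,-7.2))
p,d=camera("side"); 
cv2.imwrite("pics/s13.png",cv2.resize(p[220:350,270:400,::-1],None,fx=4,fy=4,interpolation=cv2.INTER_CUBIC))
E
```

```text
t 17.33 [ 580.1 -187.5  159.6] jaw -55.0 F [ 2.6 -1.3  0.1] w 13.4 q6 0.53
(522.5, 193.5, 250, -7.2) -> [ -9.33  17.23 -34.39] spin -47.8
```

View pics/s13.png

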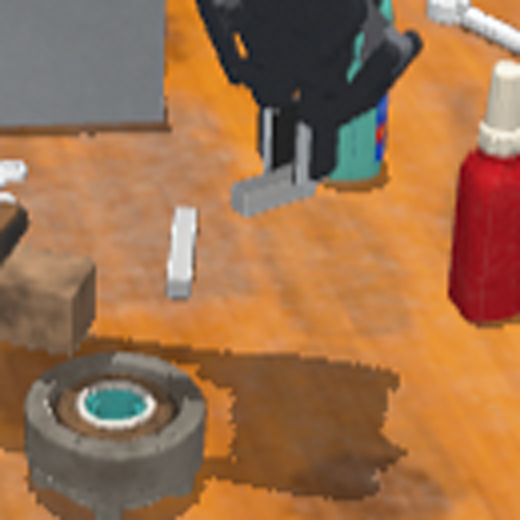

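A is held and everything else is undisturbed. On to the slot.

>>> {"method": "step_arm", "body": {
  "increments": [
    [[-4,0,0],0],
    [[-8,2,-4],-5],
    [[-9.3,17.2,-34.4],-47.8],
    [[-9.3,17.2,-34.4],-47.8],
    [[-9.3,17.2,-34.4],-47.8],
    [[-9.3,17.2,-34.4],-47.8],
    [[-9.3,17.2,-34.4],-47.8],
    [[-9.3,17.2,-34.4],-47.8],
    [[-9.3,17.2,-34.4],-47.8],
    [[-9.3,17.2,-34.4],-47.8],
    [[-9.3,17.2,-34.4],-47.8],
    [[-9.3,17.2,-34.4],-47.8]
  ]
}}

```text
t: 18.38
tool_pos: [516.4, 199.2, 242.5]
ee_rot: [0.095, 1.572, -0.093]
force: [-0.4, -0.1, -1.2]
grip_width: 13.7
```

>>> {"method": "step_arm", "body": {
  "increments": [
    [[0,0,0],0],
    [[0,0,0],0]
  ]
}}

```text
t: 18.55
tool_pos: [517.7, 194.3, 242.5]
ee_rot: [0.097, 1.571, -0.099]
force: [-0.4, -1.2, -1.7]
grip_width: 13.3
```

```bash
python3 - <<'E'
from g import *
to((522.5,193.5,250,-7.2),(522.5,193.5,162,-7.2))
E
```

```text
t 18.55 [517.7 194.3 242.5] jaw -7.1 F [-0.4 -1.2 -1.7] w 13.3 q6 0.36
(522.5, 193.5, 250, -7.2) -> [-0.75 -0.02  0.48] spin 0.1
(522.5, 193.5, 162, -7.2) -> [ 8.05 -0.01  0.51] spin 0.1
```

>>> {"method": "step_arm", "body": {
  "increments": [
    [[0,0,0.5],0.1],
    [[2,0,0.5],0.1],
    [[4,0,0.5],0.1],
    [[5.5,0,0.5],0.1],
    [[6.5,0,0.5],0.1],
    [[7.3,0,0.5],0.1],
    [[8,0,0.5],0.1],
    [[8,0,0.5],0.1]
  ]
}}

```text
t: 19.22
tool_pos: [523.9, 193.2, 164.2]
ee_rot: [0.099, 1.569, -0.101]
force: [-2.4, -3.2, 3.8]
grip_width: 13.1
```

```bash
python3 - <<'E'
from g import *
from rig import camera
to((522.5,193.5,128.5,-7.2))
p,d=camera("side"); cv2.imwrite("pics/s14.png",cv2.resize(p[100:250,220:340,::-1],None,fx=4,fy=4,interpolation=cv2.INTER_CUBIC))
E
```

```text
t 19.22 [523.9 193.2 164.2] jaw -7.3 F [-2.4 -3.2  3.8] w 13.1 q6 0.36
(522.5, 193.5, 128.5, -7.2) -> [ 3.57  0.02 -0.14] spin -0.1
```

View pics/s14.png

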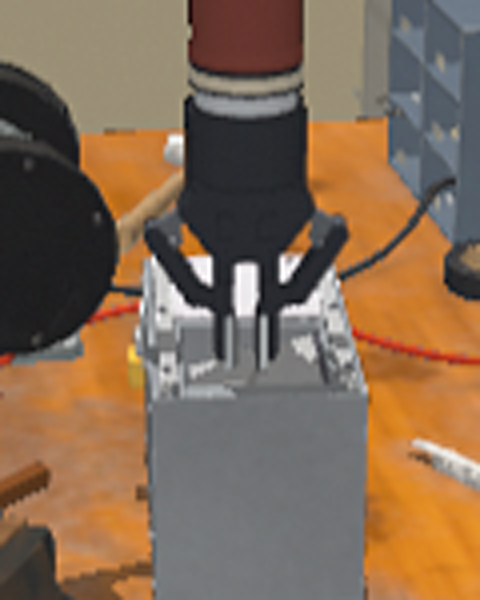

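A is pushing the flap inside the slot. Push on and release.

>>> {"method": "step_arm", "body": {
  "increments": [
    [[0.7,0,-0.1],0],
    [[1.4,0,-0.1],0],
    [[2.1,0,-0.1],0],
    [[2.8,0,-0.1],0],
    [[3.4,0,-0.1],0],
    [[3.6,0,-0.1],0],
    [[3.6,0,-0.1],0],
    [[3.6,0,-0.1],0]
  ]
}}

```text
t: 19.93
tool_pos: [522.5, 195.3, 129.0]
ee_rot: [0.101, 1.569, -0.098]
force: [-3.3, 3.2, 3.2]
grip_width: 13.1
```

>>> {"method": "step_arm", "body": {
  "increments": [
    [[0,0,0],0],
    [[0,0,0],0],
    [[0,0,0],0],
    [[0,0,0],0],
    [[0,0,0],0],
    [[0,0,0],0]
  ],
  "claw": 0.4
}}

```text
t: 20.43
tool_pos: [523.0, 194.6, 129.3]
ee_rot: [0.101, 1.568, -0.099]
force: [-1.3, 1.1, 4.5]
grip_width: 33.7
```

>>> {"method": "step_arm", "body": {
  "increments": [
    [[-2,0,0],0],
    [[-4,0,0],0],
    [[-7,0,0],0],
    [[-10,0,0],0],
    [[-12,0,0],0],
    [[-12,0,0],0],
    [[-12,0,0],0]
  ]
}}

```text
t: 21.02
tool_pos: [524.1, 194.3, 249.9]
ee_rot: [0.1, 1.564, -0.099]
force: [-1.3, 0.2, -0.5]
grip_width: 34.4
```

```bash
python3 - <<'E'
from g import *
from rig import camera
to((547.3,347.5,270,82.8))
p,d=camera("side"); cv2.imwrite("pics/s15.png",cv2.resize(p[100:250,220:340,::-1],None,fx=4,fy=4,interpolation=cv2.INTER_CUBIC))
v,u=np.mgrid[155:200,250:320];uv=np.c_[u.ravel(),v.ravel()];uv=uv[d[uv[:,1],uv[:,0]]>0]
P=depthpt("side",uv,d);T=P[(P[:,2]>178)&(P[:,2]<188)];print("tab",len(T),T.mean(0).round(1))
E
```

```text
t 21.02 [524.1 194.3 249.9] jaw -7.3 F [-1.3  0.2 -0.5] w 34.4 q6 0.36
(547.3, 347.5, 270, 82.8) -> [-2.   15.49  0.37] spin -90.1
tab 40 [548.7 341.4 183. ]
```

View pics/s15.png

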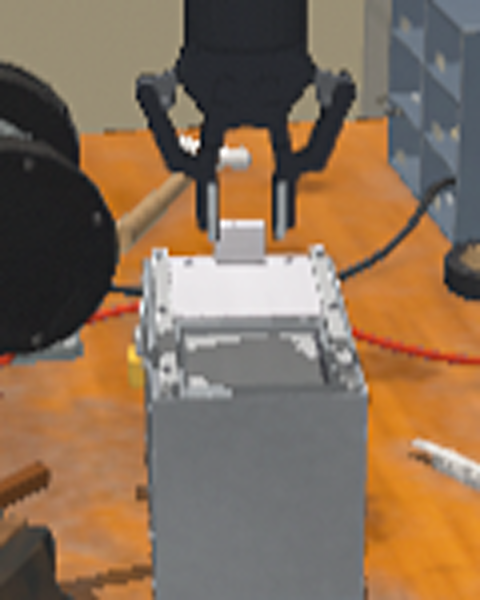

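A is in and the flap is shut flat again. Back to the tab.

>>> {"method": "step_arm", "body": {
  "increments": [
    [[-2,3,0],-20],
    [[-2,15.4,0.4],-90.1],
    [[-2,15.4,0.4],-90.1],
    [[-2,15.4,0.4],-90.1],
    [[-2,15.4,0.4],-90.1],
    [[-2,15.4,0.4],-90.1],
    [[-2,15.4,0.4],-90.1],
    [[-2,15.4,0.4],-90.1],
    [[-2,15.4,0.4],-90.1],
    [[-2,15.4,0.4],-90.1],
    [[-2,15.4,0.4],-90.1],
    [[-2,15.4,0.4],-90.1]
  ],
  "claw": 0.6
}}

```text
t: 22.07
tool_pos: [545.0, 345.9, 264.7]
ee_rot: [-1.067, 1.299, 1.068]
force: [-0.3, 0.8, -0.1]
grip_width: 51.1
```

>>> {"method": "step_arm", "body": {
  "increments": [
    [[0,0,0],-5],
    [[0,0,0],-5],
    [[0,0,0],-5]
  ]
}}

```text
t: 22.32
tool_pos: [545.2, 346.1, 265.7]
ee_rot: [-1.126, 1.264, 1.127]
force: [0.3, 1.5, -0.5]
grip_width: 51.2
```

```bash
python3 - <<'E'
from g import *
to((547.8,346.5,188,82.8))
E
```

```text
t 22.32 [545.2 346.1 265.7] jaw 83.5 F [ 0.3  1.5 -0.5] w 51.2 q6 -1.00
(547.8, 346.5, 188, 82.8) -> [ 7.77 -0.27  0.09] spin 0.7
```

>>> {"method": "step_arm", "body": {
  "increments": [
    [[0,-0.2,0.1],0.7],
    [[3,-0.2,0.1],0.7],
    [[5.5,-0.2,0.1],0.7],
    [[7,-0.2,0.1],0.7],
    [[7.7,-0.2,0.1],0.7],
    [[7.7,-0.2,0.1],0.7]
  ]
}}

```text
t: 22.82
tool_pos: [546.6, 346.6, 188.2]
ee_rot: [-1.117, 1.271, 1.12]
force: [0.1, -1.0, -0.2]
grip_width: 51.2
```

>>> {"method": "step_arm", "body": {
  "increments": [
    [[0,0,0],0],
    [[0,0,0],0],
    [[0,0,0],0],
    [[0,0,0],0],
    [[0,0,0],0],
    [[0,0,0],0],
    [[0,0,0],0],
    [[0,0,0],0]
  ],
  "claw": 0,
  "grip_force": 30
}}

```text
t: 23.48
tool_pos: [549.0, 346.0, 193.5]
ee_rot: [-1.121, 1.265, 1.115]
force: [-0.4, -5.3, 3.4]
grip_width: 9.3
```

```bash
python3 - <<'E'
from g import *
to((534.0,236,188,82.8))
E
```

```text
t 23.48 [549.  346.  193.5] jaw 83.0 F [-0.4 -5.3  3.4] w 9.3 q6 -0.99
(534.0, 236, 188, 82.8) -> [  0.58   0.14 -11.1 ] spin 0.2
```

>>> {"method": "step_arm", "body": {
  "increments": [
    [[0,0,-0.7],0],
    [[0,0,-2],0],
    [[0,0,-3.5],0],
    [[0,0,-5],0],
    [[0,0,-6.5],0],
    [[0,0,-8],0],
    [[0,0,-9.5],0],
    [[0,0,-10.5],0],
    [[0,0,-11],0],
    [[0,0,-11.4],0],
    [[0,0,-11.4],0],
    [[0,0,-11.4],0]
  ]
}}

```text
t: 24.48
tool_pos: [534.8, 234.6, 193.4]
ee_rot: [-1.116, 1.26, 1.117]
force: [-0.3, 4.4, 6.7]
grip_width: 9.1
```

```bash
python3 - <<'E'
from g import *
st()
E
```

```text
t 24.48 [534.8 234.6 193.4] jaw 82.9 F [-0.3  4.4  6.7] w 9.1 q6 -1.16
```

>>> {"method": "step_arm", "body": {
  "increments": [
    [[0,0,-0.2],0],
    [[0,0,-0.4],0],
    [[0,0,-0.4],0],
    [[0,0,-0.4],0]
  ]
}}

```text
t: 24.82
tool_pos: [534.7, 234.3, 193.5]
ee_rot: [-1.111, 1.253, 1.12]
force: [0.6, 13.5, 3.2]
grip_width: 9.2
```

```bash
python3 - <<'E'
from g import *
st()
E
```

```text
t 24.82 [534.7 234.3 193.5] jaw 82.9 F [ 0.6 13.5  3.2] w 9.2 q6 -1.16
```

The force rose to 13.5 N without any movement, so the shutter is at its shut stop. Easing off, opening and lifting straight up.

>>> {"method": "step_arm", "body": {
  "increments": [
    [[0,0,0.3],0],
    [[0,0,0.3],0]
  ]
}}

```text
t: 24.98
tool_pos: [534.8, 234.6, 193.5]
ee_rot: [-1.116, 1.259, 1.118]
force: [0.2, 5.4, 5.5]
grip_width: 9.2
```

>>> {"method": "step_arm", "body": {
  "increments": [
    [[0,0,0],0],
    [[0,0,0],0],
    [[0,0,0],0],
    [[0,0,0],0],
    [[0,0,0],0]
  ],
  "claw": 0.5
}}

```text
t: 25.4
tool_pos: [533.6, 232.6, 190.6]
ee_rot: [-1.118, 1.266, 1.119]
force: [-0.5, -0.6, 0.1]
grip_width: 42.6
```

>>> {"method": "step_arm", "body": {
  "increments": [
    [[-2,0,0],0],
    [[-5,0,0],0],
    [[-9,0,0],0],
    [[-13,0,0],0],
    [[-16,0,0],0],
    [[-16,0,0],0],
    [[-16,0,0],0]
  ]
}}

```text
t: 25.98
tool_pos: [535.4, 233.5, 354.6]
ee_rot: [-1.12, 1.259, 1.115]
force: [0.2, 0.3, -1.3]
grip_width: 43.1
```

```bash
python3 - <<'E'
from g import *
from rig import camera
st()
p,d=camera("side"); cv2.imwrite("pics/s16.png",p[:,:,::-1])
v,u=np.mgrid[155:215,250:320];uv=np.c_[u.ravel(),v.ravel()];uv=uv[d[uv[:,1],uv[:,0]]>0]
P=depthpt("side",uv,d);T=P[(P[:,2]>178)&(P[:,2]<195)];print("tab",len(T),T.mean(0).round(1),"was 533.1 236.5 182.9")
b=np.load("pics/side0.npz")["p"]
cv2.imwrite("pics/s17.png",np.hstack([cv2.resize(x[150:250,250:320,::-1],None,fx=5,fy=5,interpolation=cv2.INTER_CUBIC) for x in(b,p)]))
E
```

```text
t 25.98 [535.4 233.5 354.6] jaw 83.0 F [ 0.2  0.3 -1.3] w 43.1 q6 -1.16
tab 57 [532.6 232.6 183.2] was 533.1 236.5 182.9
```

View pics/s17.png

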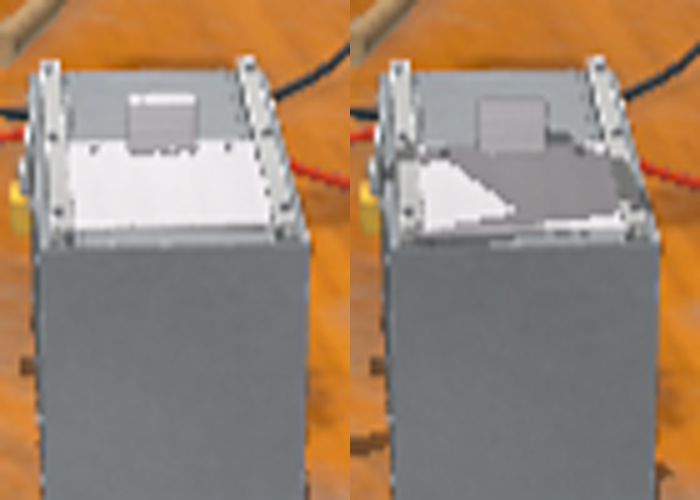

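View pics/s16.png

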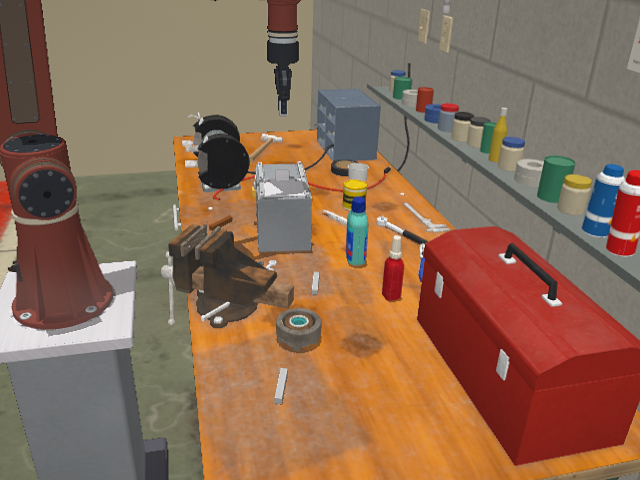

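Everything checks out: the shutter's tab and front edge are where they started (crop tab bottom at y≈150 in both pictures), the straight pieces, bottles and pulley have not moved, and the arm is clear.

```bash
python3 -c "
from rig import finish_job
print(finish_job())"
```

```text
the job is handed in; nothing more can be done
None
```

I slid the shutter fully open, pushed both bent pieces through the flap and let them drop in, slid the shutter shut again, and handed the job in at about 26 s.

**Last checks:**
- **Flap:** it lay flat after each drop, with nothing left on it.
- **Shutter:** it stopped moving when pushed with 13.5 N, so I take it to be at its shut stop. The side view's depth put the tab about 4 mm nearer the shut end than at the start. My depth readings of the tab vary by about that much, and the before and after pictures look the same.
- **Bystanders:** the straight pieces, bottles and pulley looked unmoved by eye in the last side picture; I did not measure them.
- **Arm:** clear of everything.

**What went wrong or disagreed:**
- While releasing the opened shutter, one row of my move wrongly asked for another 112 mm. It lasted a single period against the open stop, and the forces were normal at the end of that move.
- My first fit of the bend angle gave about 53° against the stated 40°, so I placed the grips from the pieces' centroids and outline rectangles instead. Both grips came out centred and level.
- The closed fingertips seemed to reach about 30 mm ahead of the TCP rather than 22 mm, so I gripped a little higher.

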